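# Find the rocking corner of the autosampler deck and press its shim flat

## Robot

A 6-joint arm with a two-finger parallel gripper is mounted at the origin on the work surface. World frame = base frame: x ahead of the robot, y to its left, z up, the work surface at z = 0. Lengths are in m, angles in rad, forces in N, time in s.
With the tool pointing down it reaches from about 0.375 to 0.975 m from the base axis. Payload 3.8 kg.
Tool frame: the origin (TCP) lies at the very end of the fingers, on their centre line; the grasp point (between the pads) lies 19 mm behind it (bot.pinch_z is the distance from the TCP to the grasp point, in m); x points along the fingers, y is the direction in which the jaws open and shut, and the axes are right-handed (so a half turn about x gives the same grasp; the last joint's range is limited). The gripper opens to 85 mm and grips with 20 to 120 N. Pads are 22 mm wide; open, the fingers measure 114 mm over their backs; the gripper's body (76 mm by 85 mm) begins 54 mm behind the grasp point. The pads swing forward as they close: fully open they stand 13 mm farther back than shut.
Start: joints at [-1.25, 0.264, 1.604, -0, 1.274, -0.037], TCP at [0.236, -0.632, 0.193] pointing down, gripper open.
Joint ranges: [-2.63, 2.63], [-0.94, 2.18], [0.31, 2.57], [-1.31, 4.45], [0, 2.66], [-2.55, 2.55]. Speed limits (rad/s): [2.57, 2.57, 3.14, 3.14, 3.14, 3.14].

## Interface

Orientations are given as a rotation vector (axis times angle).
In Python, from workcell import monitor, imaging, finish_job, bot gives the robot as it stands.
- The arm moves only by the tool jog_arm, never from a script. Its argument "rows" is a list of rows, each a list of 7 numbers: the shift along the tool's x, y, z in m, then the turn, a rotation vector about the tool's x, y, z in rad, then the opening in per cent of the stroke, from 0 (shut) to 100 (fully open). A call has 1 to 20 rows; each row is the pose to reach, as a shift and turn from the pose measured when the call began, along the tool's axes at that moment; what a row does not reach only later rows make up. A row lasts 1/10 s, in which the tool goes at most 50 mm and 8.59 degrees, less where a joint would pass 70% of its speed; a pose out of reach is approached as far as the arm can. A call with a gripper value outside its range is refused whole. The fingers move at their own pace and stop on an object; "force" is the grip in N (left out, the last holds). Time passes only in rows, so rows that repeat a pose let the fingers close. It gives the time, the measured TCP pose, the force and the opening at its end, in the units of the state.
- monitor.read_state(): the state, without advancing time (a new reading comes with each control period).
- imaging.read_camera(name): name is "scene" or "top"; returns the picture (400x640x3 uint8, blue, green, red); there is no depth.
- imaging.camera_params(name): a dict with "fx", "fy", "cx", "cy" (pixels), "T" (4x4, takes a point from camera to world coordinates). Camera axes: x right, y down, z forward; pixel columns grow to the right and rows downward; lengths in m; the calibration is good to about 2 mm. A picture is of the moment at which its call begins. camera_params takes no time and is no camera call.
- finish_job(): hands the job in, once; it reports no verdict.
The state is a dict: "time": time; "q": joint angles; "joint_vel": joint speeds; "joint_torque": joint torques, N m; "tool_pos": TCP position; "tcp_rot": TCP orientation; "wrist_force": force on the tool from outside, world axes, zero at the start; "torque": the same for the moment, N m; "width": opening from 0.0 (shut) to 1.0 (fully open).
Only numpy, scipy, OpenCV 4.12 (cv2) and the standard library are available. Lean on these libraries where they do the work, as an engineer would, in place of code of your own. Each camera call takes 0.05 s, during which the arm holds its last target. There are 200 camera calls.

## Task

One corner of the white autosampler deck plate rocks: press down with closed fingertips on the black spots at its corners until you find the corner that gives. Then push that corner's green shim lever down fully flat and let go. Leave the other three shims standing, do not pick up or shift the plate, and leave the tube, bottle, jar and pliers alone.

Things in the scene. Friction and masses are not known exactly. Their poses are not given: they have to be found in the camera images.
- plinth: fixed grey plinth of a laboratory autosampler, 210 x 330 x 12 mm, origin at the centre of its underside on the bench, z up. Its +x points away from the robot and its +y to the robot's left, turned by up to 0.3 rad; near/far/left/right below are along these axes. A deck plate lies on four rubber posts above it, and a green shim lever stands at each corner
- plate: loose white deck plate, 190 x 190 x 10 mm, about 1.7 kg, lying on four posts under the black spots at its corners. Origin at the centre of its underside, 49 mm above the bench; top face at 59 mm; axes as the plinth's. A fixed block of red-capped vials (84 mm in x, 64 mm in y, 32 mm tall) stands in its middle. One post, unseen and different each time, is sprung: that corner rocks
- corner_nl (a point): centre of the black 22 mm press spot on the top face of the plate's near left corner, at x = -80, y = +80 mm in the plate's frame, right above its post; z is the top face. The corner that rocks gives 5 mm under about 4 N, then stops, and springs back when let go; the three solid ones give less than 1.5 mm at 5 to 25 N
- corner_nr (a point): centre of the black 22 mm press spot on the top face of the plate's near right corner, at x = -80, y = -80 mm in the plate's frame, right above its post; z is the top face. The corner that rocks gives 5 mm under about 4 N, then stops, and springs back when let go; the three solid ones give less than 1.5 mm at 5 to 25 N
- corner_fl (a point): centre of the black 22 mm press spot on the top face of the plate's far left corner, at x = +80, y = +80 mm in the plate's frame, right above its post; z is the top face. The corner that rocks gives 5 mm under about 4 N, then stops, and springs back when let go; the three solid ones give less than 1.5 mm at 5 to 25 N
- corner_fr (a point): centre of the black 22 mm press spot on the top face of the plate's far right corner, at x = +80, y = -80 mm in the plate's frame, right above its post; z is the top face. The corner that rocks gives 5 mm under about 4 N, then stops, and springs back when let go; the three solid ones give less than 1.5 mm at 5 to 25 N
- shim_nl (a joint): angle of the near left green shim lever, rad: 0 standing up (0.7 above level), 0.7 pressed flat (level, end stop). Starts at 0 to 0.08; stiff (0.12 N m, 2 to 5 N on the tab), stays where left. Hinge along the plinth's x at x = -58, y = +88 mm in its frame, 17 mm above the bench, under the plate's edge; when flat its steel cam bears the plate's corner
- shim_nl_tab (a point): point on the upper face of the near left shim's green tab, 35 mm from its hinge; moves with the lever. The tab is 24 mm wide (along x) and 4 mm thick, reaches to 72 mm from the hinge, and points out to the plinth's left (+y) side beyond the plate, 65 mm past the plate's edge when flat; its upper face is then 19 mm above the bench
- shim_nr (a joint): angle of the near right green shim lever, rad: 0 standing up (0.7 above level), 0.7 pressed flat (level, end stop). Starts at 0 to 0.08; stiff (0.12 N m, 2 to 5 N on the tab), stays where left. Hinge along the plinth's x at x = -58, y = -88 mm in its frame, 17 mm above the bench, under the plate's edge; when flat its steel cam bears the plate's corner
- shim_nr_tab (a point): point on the upper face of the near right shim's green tab, 35 mm from its hinge; moves with the lever. The tab is 24 mm wide (along x) and 4 mm thick, reaches to 72 mm from the hinge, and points out to the plinth's right (-y) side beyond the plate, 65 mm past the plate's edge when flat; its upper face is then 19 mm above the bench
- shim_fl (a joint): angle of the far left green shim lever, rad: 0 standing up (0.7 above level), 0.7 pressed flat (level, end stop). Starts at 0 to 0.08; stiff (0.12 N m, 2 to 5 N on the tab), stays where left. Hinge along the plinth's x at x = +58, y = +88 mm in its frame, 17 mm above the bench, under the plate's edge; when flat its steel cam bears the plate's corner
- shim_fl_tab (a point): point on the upper face of the far left shim's green tab, 35 mm from its hinge; moves with the lever. The tab is 24 mm wide (along x) and 4 mm thick, reaches to 72 mm from the hinge, and points out to the plinth's left (+y) side beyond the plate, 65 mm past the plate's edge when flat; its upper face is then 19 mm above the bench
- shim_fr (a joint): angle of the far right green shim lever, rad: 0 standing up (0.7 above level), 0.7 pressed flat (level, end stop). Starts at 0 to 0.08; stiff (0.12 N m, 2 to 5 N on the tab), stays where left. Hinge along the plinth's x at x = +58, y = -88 mm in its frame, 17 mm above the bench, under the plate's edge; when flat its steel cam bears the plate's corner
- shim_fr_tab (a point): point on the upper face of the far right shim's green tab, 35 mm from its hinge; moves with the lever. The tab is 24 mm wide (along x) and 4 mm thick, reaches to 72 mm from the hinge, and points out to the plinth's right (-y) side beyond the plate, 65 mm past the plate's edge when flat; its upper face is then 19 mm above the bench
- pin_nl (a joint): brass witness pin, 8 mm across, under the plate beside the near left post: how far it has been pushed down, m. 0 at the start, top 0.7 mm below the plate; when that corner of the plate dips the pin is pushed down with it (to about 0.0037 at full dip) and stays down
- pin_nr (a joint): brass witness pin, 8 mm across, under the plate beside the near right post: how far it has been pushed down, m. 0 at the start, top 0.7 mm below the plate; when that corner of the plate dips the pin is pushed down with it (to about 0.0037 at full dip) and stays down
- pin_fl (a joint): brass witness pin, 8 mm across, under the plate beside the far left post: how far it has been pushed down, m. 0 at the start, top 0.7 mm below the plate; when that corner of the plate dips the pin is pushed down with it (to about 0.0037 at full dip) and stays down
- pin_fr (a joint): brass witness pin, 8 mm across, under the plate beside the far right post: how far it has been pushed down, m. 0 at the start, top 0.7 mm below the plate; when that corner of the plate dips the pin is pushed down with it (to about 0.0037 at full dip) and stays down
- tube: capped white sample tube standing upright, 34 mm across, 108 mm tall, origin at the centre of its foot; on the left of the plinth; leave alone
- reagent: white bottle with blue cap, 52 mm across, 100 mm tall, origin at the centre of its foot; on the right of the plinth; leave alone
- jar: amber glass jar with black lid, 54 mm across, 60 mm tall, origin at the centre of its foot; beyond the plinth; leave alone
- pliers: green-handled pliers lying flat, about 145 x 45 x 12 mm, origin near the pivot on the bench; between the robot and the plinth; leave alone

How it is judged:
By the outcome, as a careful person would: the job done as asked, in the order asked, and still so for the second after the job is handed in, with the robot touching nothing.
It also fails if it takes over 58 s, if anything falls off the work surface, if the arm or the gripper's body presses on something with over 40 N, if the wrist force passes 120 N, or if a joint passes its speed limit or range.

## Working session

There is one attempt and no reset: what is moved stays moved. The work goes in short steps, Python scripts to look and compute and a tool call to move; the robot and the scene stay as the last step left them, time stands still between calls to the robot, and variables do not carry over. Pictures are saved under pics/ and viewed, about 8 in all and at most 12, crops included, and the job is handed in when it is done.

Besides the shell and the picture viewer there is one more tool, called as name(argument=value, ...) on one line, values as JSON. jog_arm: Moves the arm, as the interface text tells. Its arguments: {"type":"object","properties":{"rows":{"type":"array","items":{"type":"array","items":{"type":"number"}}},"force":{"type":"number"}},"required":["rows"]}

```bash
mkdir -p pics; python3 - <<'E'
from workcell import monitor, imaging, bot
import cv2
for n in("scene","top"):
    cv2.imwrite(f"pics/{n}0.png",imaging.read_camera(n)); p=imaging.camera_params(n); print(n,p["fx"],p["fy"],p["cx"],p["cy"]); print(p["T"])
s=monitor.read_state(); print({k:s[k] for k in("time","tool_pos","tcp_rot","wrist_force","width")}); print(dir(bot))
E
```

```text
scene 389.45222948514817 389.45222948514817 317.9631178151825 203.0181611225388
[[ 8.62124827e-01  3.78796540e-01 -3.36532262e-01  8.36753671e-01]
 [ 5.06695833e-01 -6.44953466e-01  5.72096460e-01 -4.38442758e-01]
 [-3.39489491e-04 -6.63738057e-01 -7.47965024e-01  6.62434992e-01]
 [ 0.00000000e+00  0.00000000e+00  0.00000000e+00  1.00000000e+00]]
top 504.19263875078514 504.19263875078514 313.42996772499265 195.79472589028137
[[ 0.01379074 -0.98683871  0.16111853  0.40428542]
 [-0.99987932 -0.01245743  0.0092826   0.00846165]
 [-0.0071533  -0.1612271  -0.98689141  1.17085149]
 [ 0.          0.          0.          1.        ]]
{'time': 0.1, 'tool_pos': array([ 0.23614891, -0.63155758,  0.19136651]), 'tcp_rot': array([ 2.02704383,  0.3687003 , -2.02766621]), 'wrist_force': array([-0.01971985,  0.66972719, -0.16899332]), 'width': 0.9991790219028183}
['MotionError', '__class__', '__delattr__', '__dict__', '__dir__', '__doc__', '__eq__', '__format__', '__ge__', '__getattribute__', '__getstate__', '__gt__', '__hash__', '__init__', '__init_subclass__', '__le__', '__lt__', '__module__', '__ne__', '__new__', '__reduce__', '__reduce_ex__', '__repr__', '__setattr__', '__sizeof__', '__str__', '__subclasshook__', '__weakref__', 'pinch_z']
```

View pics/top0.png

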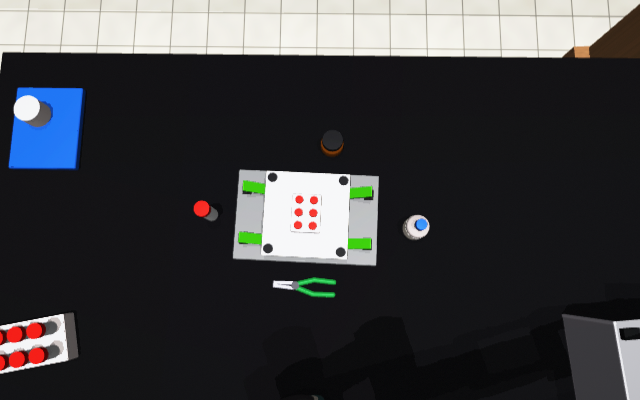

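View pics/scene0.png

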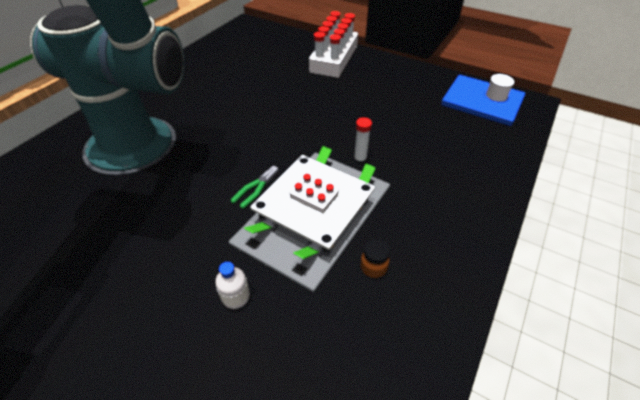

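The top view shows black spots at about (272,177), (344,181), (268,248) and (341,252), with the tabs on the left and right. The scene view agrees: the tube is on the left, the bottle on the right, and the pliers lie near the robot. Next I'll fit the plate pose.

```bash
cat > h.py <<'E'
import numpy as np, cv2
from scipy.spatial.transform import Rotation as R
from workcell import monitor, imaging
def world(n,uv,z):
    p=imaging.camera_params(n); d=p["T"][:3,:3]@[(uv[0]-p["cx"])/p["fx"],(uv[1]-p["cy"])/p["fy"],1]; o=p["T"][:3,3]
    return o+d*(z-o[2])/d[2]
def spot(g,u,v,r=9):
    w=g[v-r:v+r+1,u-r:u+r+1]; m=(w<100).astype(np.uint8)
    _,l,st,c=cv2.connectedComponentsWithStats(m)
    k=l[r,r]; return c[k]+[u-r,v-r],st[k,4]
def shift(target,rot=None):
    "tool-frame shift from measured pose to world target"
    s=monitor.read_state(); return R.from_rotvec(s["tcp_rot"]).inv().apply(np.array(target)-s["tool_pos"])
E
python3 - <<'E'
from h import *
names=["nl","nr","fl","fr"]; loc=np.array([[-.08,.08],[-.08,-.08],[.08,.08],[.08,-.08]])
for n,px in (("top",[(268,248),(341,252),(272,177),(344,181)]),("scene",[(304,160),(261,205),(366,187),(326,238)])):
    g=cv2.cvtColor(cv2.imread(f"pics/{n}0.png"),cv2.COLOR_BGR2GRAY)
    P=[]
    for a in px:
        c,ar=spot(g,*a); P.append(world(n,c,.059)[:2]); print(n,a,c.round(1),ar,P[-1].round(4))
    P=np.array(P); c=P.mean(0); q=(P-c)@[1,1j]; l=loc@[1,1j]; yaw=np.angle(np.sum(q*l.conj())); sc=abs(np.sum(q*l.conj()))/np.sum(abs(l)**2)
    print(n,"centre",c.round(4),"yaw",yaw.round(4),"scale",sc.round(4),"res mm",(abs(q-l*np.exp(1j*yaw))*1e3).round(1))
s=monitor.read_state(); print(R.from_rotvec(s["tcp_rot"]).as_matrix().round(3))
for a,z in(((201,208),.108),((421,225),.1),((333,140),.06),((275,284),.01),((335,295),.01)): print(a,world("top",a,z).round(3))
E
```

```text
top (268, 248) [267.4 248. ] 63 [0.4682 0.1185]
top (341, 252) [340.1 251.7] 64 [ 0.4622 -0.0413]
top (272, 177) [272.  176.8] 62 [0.628  0.1127]
top (344, 181) [343.  180.3] 62 [ 0.6219 -0.047 ]
top centre [0.5451 0.0357] yaw -0.0367 scale 0.9991 res mm [0.2 0.  0.  0.2]
scene (304, 160) [303.3 160.3] 23 [0.47  0.119]
scene (261, 205) [260.2 204.4] 36 [ 0.4643 -0.0407]
scene (366, 187) [365.2 187.2] 31 [0.6298 0.1137]
scene (326, 238) [326.  238.1] 50 [ 0.6241 -0.0465]
scene centre [0.5471 0.0364] yaw -0.0351 scale 0.9999 res mm [0.2 0.1 0.2 0.2]
[[-0.001  0.35  -0.937]
 [ 0.002 -0.937 -0.35 ]
 [-1.    -0.002 -0.   ]]
(201, 208) [0.548 0.258 0.108]
(421, 225) [ 0.519 -0.211  0.1  ]
(333, 140) [ 0.715 -0.024  0.06 ]
(275, 284) [0.39  0.104 0.01 ]
(335, 295) [ 0.367 -0.032  0.01 ]
```

jog_arm(rows=[[0,-0.04,-0.035,0,0,0,0],[0,-0.08,-0.07,0.05,0,0,0],[0.01,-0.12,-0.105,0.1,0,0,0],[0.02,-0.16,-0.14,0.15,0,0,0],[0.03,-0.2,-0.175,0.2,0,0,0],[0.04,-0.24,-0.21,0.25,0,0,0],[0.05,-0.28,-0.245,0.3,0,0,0],[0.06,-0.32,-0.28,0.35,0,0,0],[0.06,-0.36,-0.315,0.394,0,0,0],[0.06,-0.4,-0.35,0.394,0,0,0],[0.06,-0.44,-0.385,0.394,0,0,0],[0.06,-0.474,-0.42,0.394,0,0,0],[0.06,-0.474,-0.42,0.394,0,0,0],[0.06,-0.474,-0.42,0.394,0,0,0],[0.06,-0.474,-0.42,0.394,0,0,0],[0.06,-0.474,-0.42,0.394,0,0,0]])

```text
time: 1.7
tool_pos: [0.4628, -0.041, 0.1319]
tcp_rot: [-2.2, 0.039, 2.204]
wrist_force: [0.1, 0.1, 1.0]
width: 0.001
```

jog_arm(rows=[[0.03,0,0,0,0,0,0],[0.055,0,0,0,0,0,0],[0.067,0,0,0,0,0,0],[0.07,0,0,0,0,0,0],[0.0715,0,0,0,0,0,0],[0.073,0,0,0,0,0,0],[0.074,0,0,0,0,0,0],[0.074,0,0,0,0,0,0],[0.074,0,0,0,0,0,0]])

```text
time: 2.6
tool_pos: [0.4632, -0.0409, 0.0585]
tcp_rot: [-2.202, 0.038, 2.203]
wrist_force: [-0.6, 0.8, 0.1]
width: 0.001
```

jog_arm(rows=[[0.001,0,0,0,0,0,0],[0.0015,0,0,0,0,0,0],[0.002,0,0,0,0,0,0],[0.002,0,0,0,0,0,0],[0.002,0,0,0,0,0,0]])

```text
time: 3.1
tool_pos: [0.4631, -0.0409, 0.0564]
tcp_rot: [-2.201, 0.038, 2.203]
wrist_force: [0.0, 0.3, 0.3]
width: 0.001
```

jog_arm(rows=[[0.001,0,0,0,0,0,0],[0.0015,0,0,0,0,0,0],[0.002,0,0,0,0,0,0],[0.002,0,0,0,0,0,0],[0.002,0,0,0,0,0,0]])

```text
time: 3.6
tool_pos: [0.4631, -0.0409, 0.0544]
tcp_rot: [-2.201, 0.038, 2.203]
wrist_force: [1.1, 0.2, -0.1]
width: -0.001
```

```bash
python3 - <<'E'
from h import *
s=monitor.read_state(); print(s["wrist_force"],s["torque"])
a=imaging.read_camera("scene"); b=imaging.read_camera("top")
cv2.imwrite("pics/p1.png",np.hstack([cv2.resize(a[120:270,190:340],(400,400),interpolation=2),cv2.resize(b[150:290,250:390],(400,400),interpolation=2)]))
E
```

```text
[ 1.05479969  0.21678899 -0.07146261] [ 0.00011365 -0.01611187 -0.049808  ]
```

View pics/p1.png

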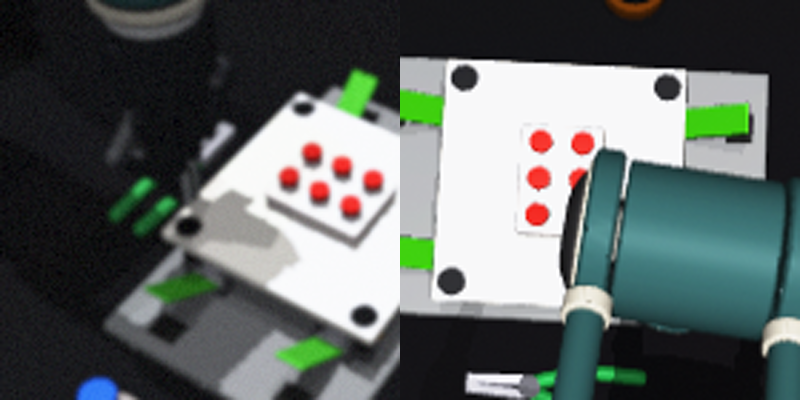

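The crops show the plate level. In the left one the fingertips seem to end behind or above the near-right spot, around (190,190), while the spot is at (188,226). I'll zoom in with the expected TCP projection marked.

```bash
cat >> h.py <<'E'
def proj(n,X):
    p=imaging.camera_params(n); c=np.linalg.inv(p["T"])@[*X,1]; return np.array([p["fx"]*c[0]/c[2]+p["cx"],p["fy"]*c[1]/c[2]+p["cy"]])
E
python3 - <<'E'
from h import *
a=imaging.read_camera("scene"); s=monitor.read_state(); t=proj("scene",s["tool_pos"]); print(t, proj("scene",s["tool_pos"]+[0,0,.1]))
c=a[130:230,205:325]; c=cv2.resize(c,None,fx=6.5,fy=6,interpolation=2); c=cv2.convertScaleAbs(c,alpha=1.5,beta=40)
cv2.drawMarker(c,(int((t[0]-205)*6.5),int((t[1]-130)*6)),(0,0,255),0,14)
cv2.imwrite("pics/p2.png",c)
E
```

```text
[259.92092424 205.70451143] [253.98078858 170.71704033]
```

View pics/p2.png

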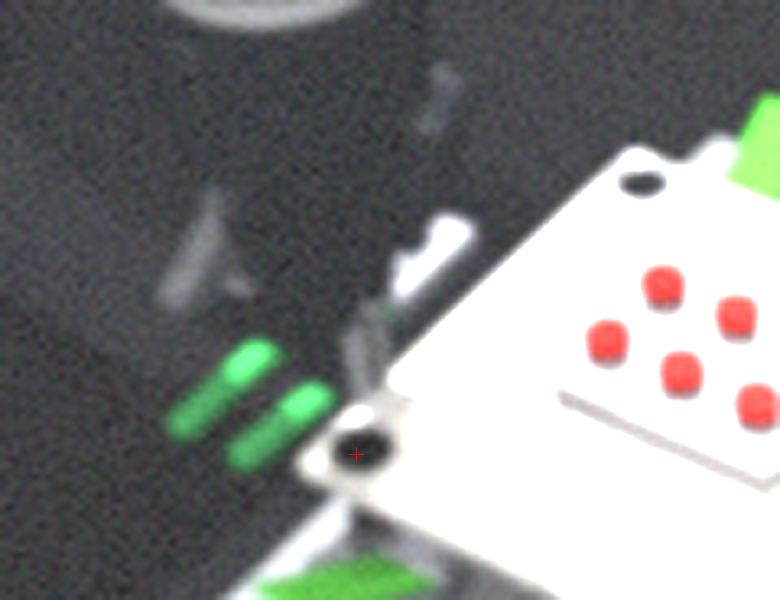

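```bash
python3 - <<'E'
from h import *
a=imaging.read_camera("scene"); o=cv2.imread("pics/scene0.png"); s=monitor.read_state(); t=proj("scene",s["tool_pos"])
f=lambda i:cv2.convertScaleAbs(cv2.resize(i[150:225,230:300],(390,420),interpolation=2),alpha=2.5,beta=10)
x,y=f(o),f(a)
for i in(x,y): cv2.circle(i,(int((t[0]-230)*390/70),int((t[1]-150)*420/75)),3,(0,0,255),-1)
cv2.imwrite("pics/p3.png",np.hstack([x,y]))
E
```

```text
(no output)
```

View pics/p3.png

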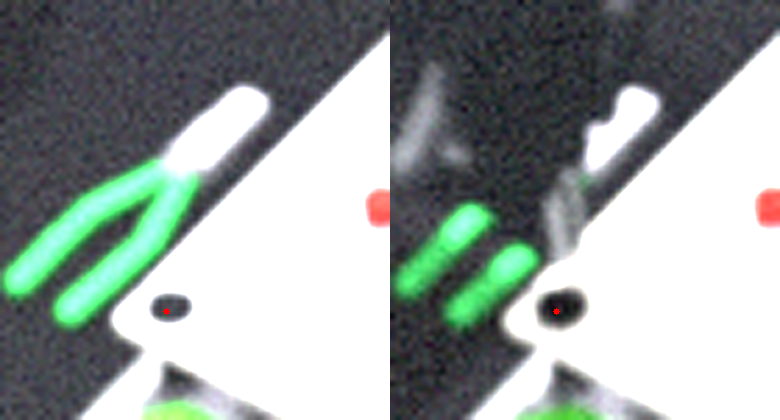

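The fingers end at the plate edge in the picture, about 11 px from where the TCP should project. Since there's no contact force either, the tip isn't where the readout puts it. I'll lift and hold it over the white plate to measure the offset.

jog_arm(rows=[[-0.03,0,0,0,0,0,0],[-0.045,0,0,0,0,0,0],[-0.045,0,-0.04,0,0,0,0],[-0.045,0,-0.08,0,0,0,0],[-0.045,0,-0.08,0,0,0,0],[-0.045,0,-0.08,0,0,0,0]])

```text
time: 4.4
tool_pos: [0.5433, -0.0438, 0.099]
tcp_rot: [-2.2, 0.038, 2.205]
wrist_force: [0.0, -0.3, -0.6]
width: -0.003
```

```bash
python3 - <<'E'
from h import *
a=imaging.read_camera("scene"); s=monitor.read_state(); t=proj("scene",s["tool_pos"]); print(s["tool_pos"],t,R.from_rotvec(s["tcp_rot"]).as_matrix().round(3))
x0,y0=230,130
c=cv2.convertScaleAbs(cv2.resize(a[y0:y0+130,x0:x0+160],None,fx=5,fy=4.6,interpolation=2),alpha=1.3,beta=20)
cv2.circle(c,(int((t[0]-x0)*5),int((t[1]-y0)*4.6)),4,(0,0,255),-1)
cv2.imwrite("pics/p4.png",c)
E
```

```text
[ 0.54225284 -0.04371308  0.09880265] [289.94940042 207.17404013] [[-0.003 -0.036 -0.999]
 [ 0.002 -0.999  0.036]
 [-1.    -0.002  0.003]]
```

View pics/p4.png

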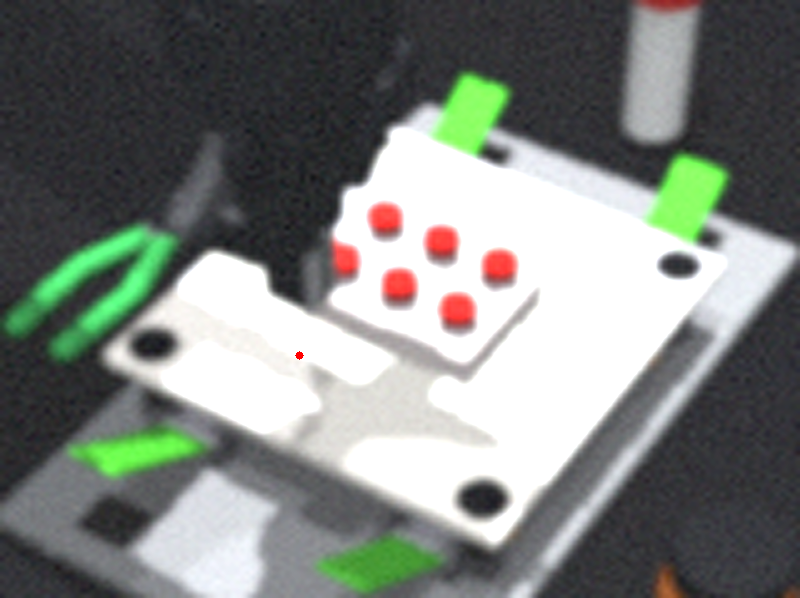

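The silhouette's lower edge is near (297,295) in the crop, against a projected TCP of (299,355), so it's again about 11–13 px too high. I'll work out what offset that implies.

```bash
python3 - <<'E'
from h import *
X=np.array([.5423,-.0437,.0988]); t=proj("scene",X)
J=np.array([(proj("scene",X+.01*e)-t)/10 for e in np.eye(3)]).T; print("px/mm\n",J.round(3))
# pad's corners with far side (+x 11 mm), thickness +-8
for d in([11,8,0],[11,-8,0],[-11,8,0],[-11,-8,0]):
    for h in(0,20,30,40):
        p=proj("scene",X+np.array(d)/1e3+[0,0,h/1e3]); print(d,h,((p-[230,130])*[5,4.6]).round(0))
print("horizontal mm for (0.5,-12.5)px",np.linalg.solve(J[:,:2],[0.5,-12.5]))
a=imaging.read_camera("scene"); g=a.max(2)
print(g[180:204,282:304])
b=imaging.read_camera("top"); cv2.imwrite("pics/top4.png",b); print("top tip",proj("top",X),proj("top",X+[0,0,.035]))
E
```

```text
px/mm
 [[ 0.439  0.284 -0.029]
 [ 0.2   -0.337 -0.346]]
[11, 8, 0] 0 [335. 353.]
[11, 8, 0] 20 [333. 320.]
[11, 8, 0] 30 [332. 304.]
[11, 8, 0] 40 [331. 287.]
[11, -8, 0] 0 [313. 378.]
[11, -8, 0] 20 [310. 346.]
[11, -8, 0] 30 [309. 329.]
[11, -8, 0] 40 [307. 312.]
[-11, 8, 0] 0 [287. 333.]
[-11, 8, 0] 20 [284. 300.]
[-11, 8, 0] 30 [283. 284.]
[-11, 8, 0] 40 [281. 267.]
[-11, -8, 0] 0 [264. 357.]
[-11, -8, 0] 20 [261. 325.]
[-11, -8, 0] 30 [259. 309.]
[-11, -8, 0] 40 [257. 292.]
horizontal mm for (0.5,-12.5)px [-16.48303619  27.28383554]
[[ 19  20  22  22  24  19  16  20  21  17  24  36  50  81 149 225 247 251
  252 252 250 224]
 [ 22  21  15  21  21  12  10  16  14  18  28  42  58  84 151 227 244 249
  248 251 250 232]
 [ 21  18  20  16  14  18  15  21  20  18  25  34  52  73 144 221 245 248
  248 249 247 238]
 [ 18  15  18  12  26  21  20  23  11  29  36  35  41  73 136 218 245 247
  247 248 246 242]
 [ 17  24  14  17  21  16  17  13  21  40  50  45  49  64 134 214 244 246
  247 246 244 246]
 [ 14  16  21  19  20  14  18  26  41  62  59  56  50  64 135 215 245 247
  246 242 239 243
[... 1040 characters left out ...]
50 247 242 227 195 148 106  93  93 106 113 127 144 163 195
  215 234 243 249]
 [251 250 248 248 249 249 247 237 202 160 142 121 120 117 112 119 128 142
  165 196 222 238]
 [251 251 250 249 247 249 249 245 235 218 203 183 155 136 127 112 115 115
  125 144 172 201]
 [247 250 251 251 250 248 248 245 244 241 239 232 211 185 157 137 118 116
  116 118 125 145]
 [228 240 248 251 251 250 247 246 246 245 244 243 240 232 212 185 148 125
  115 116 113 118]
 [189 216 240 250 252 251 250 248 247 245 246 245 244 242 238 229 198 165
  141 126 119 116]
 [179 187 224 243 250 251 251 251 249 247 246 245 246 244 244 239 232 218
  197 172 146 121]]
top tip [342.25373988 213.20992408] [343.08551094 211.06337761]
```

The image fits a tip about 35 mm higher than the readout says. A purely sideways offset would already have touched the plate. I'll go back over the near-right spot and creep down with force checks.

jog_arm(rows=[[0,0,0.04,0,0,0,0],[0,0,0.079,0,0,0,0],[0,0,0.079,0,0,0,0],[0.03,0,0.079,0,0,0,0],[0.05,0,0.079,0,0,0,0],[0.06,0,0.079,0,0,0,0],[0.06,0,0.079,0,0,0,0]])

```text
time: 5.25
tool_pos: [0.461, -0.0405, 0.0378]
tcp_rot: [-2.196, 0.038, 2.208]
wrist_force: [0.1, -0.3, 0.5]
width: 0.001
```

jog_arm(rows=[[0.002,0,0,0,0,0,0],[0.003,0,0,0,0,0,0],[0.004,0,0,0,0,0,0],[0.004,0,0,0,0,0,0]])

```text
time: 5.65
tool_pos: [0.4615, -0.0406, 0.0343]
tcp_rot: [-2.197, 0.038, 2.207]
wrist_force: [-0.0, 0.1, 0.5]
width: 0.0
```

jog_arm(rows=[[0.001,0,0,0,0,0,0],[0.002,0,0,0,0,0,0],[0.003,0,0,0,0,0,0],[0.003,0,0,0,0,0,0]])

```text
time: 6.05
tool_pos: [0.4614, -0.0406, 0.0312]
tcp_rot: [-2.197, 0.038, 2.207]
wrist_force: [0.1, -0.5, -0.4]
width: -0.001
```

jog_arm(rows=[[0.001,0,0,0,0,0,0],[0.002,0,0,0,0,0,0],[0.003,0,0,0,0,0,0],[0.003,0,0,0,0,0,0]])

```text
time: 6.45
tool_pos: [0.4611, -0.0405, 0.0279]
tcp_rot: [-2.196, 0.038, 2.208]
wrist_force: [-0.3, -0.1, 0.3]
width: 0.001
```

jog_arm(rows=[[0.001,0,0,0,0,0,0],[0.002,0,0,0,0,0,0],[0.002,0,0,0,0,0,0]])

```text
time: 6.75
tool_pos: [0.4609, -0.0405, 0.0257]
tcp_rot: [-2.196, 0.038, 2.208]
wrist_force: [-0.0, -0.1, -0.5]
width: -0.003
```

jog_arm(rows=[[0.001,0,0,0,0,0,0],[0.002,0,0,0,0,0,0],[0.002,0,0,0,0,0,0]])

```text
time: 7.05
tool_pos: [0.4608, -0.0405, 0.0236]
tcp_rot: [-2.196, 0.038, 2.208]
wrist_force: [-0.1, -0.3, 0.4]
width: -0.001
```

jog_arm(rows=[[0.001,0,0,0,0,0,0],[0.002,0,0,0,0,0,0],[0.002,0,0,0,0,0,0]])

```text
time: 7.35
tool_pos: [0.4606, -0.0404, 0.0214]
tcp_rot: [-2.195, 0.038, 2.209]
wrist_force: [-0.3, 1.0, -1.1]
width: -0.001
```

```bash
python3 - <<'E'
from h import *
a=imaging.read_camera("scene"); s=monitor.read_state(); t=proj("scene",s["tool_pos"]); print(s["tool_pos"],t,s["wrist_force"])
x0,y0=205,130
c=cv2.convertScaleAbs(cv2.resize(a[y0:y0+130,x0:x0+160],None,fx=5,fy=4.6,interpolation=2),alpha=1.6,beta=30)
cv2.circle(c,(int((t[0]-x0)*5),int((t[1]-y0)*4.6)),4,(0,0,255),-1)
cv2.imwrite("pics/p5.png",c)
E
```

```text
[ 0.460673   -0.04044795  0.02145782] [260.80840908 215.30166669] [ 0.16994207 -0.68878715 -0.0952592 ]
```

View pics/p5.png

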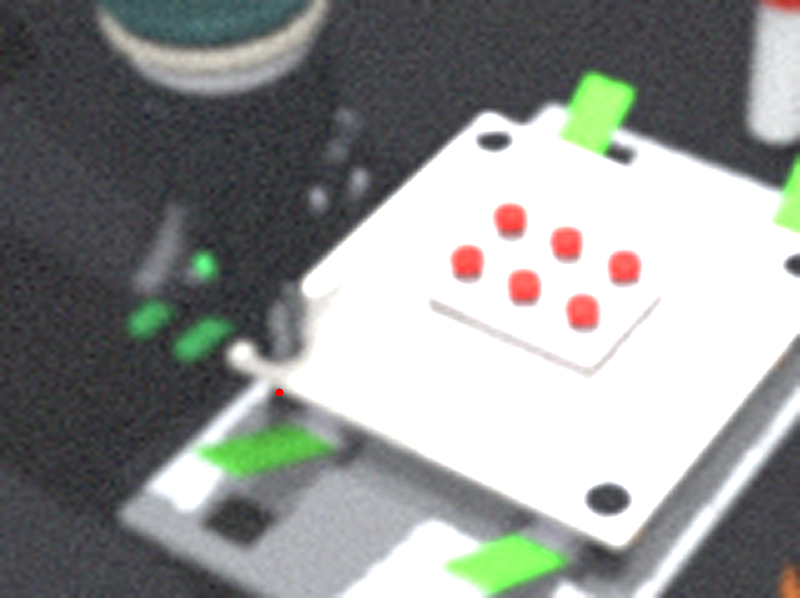

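The fingertips now cover the near-right spot from above, so the tip is over the spot and about 35–40 mm higher than the readout. The plate is still level, and I'll keep creeping down.

jog_arm(rows=[[0.001,0,0,0,0,0,0],[0.002,0,0,0,0,0,0],[0.002,0,0,0,0,0,0]])

```text
time: 7.7
tool_pos: [0.4609, -0.0405, 0.0206]
tcp_rot: [-2.195, 0.038, 2.209]
wrist_force: [-4.3, 0.1, 9.6]
width: 0.0
```

jog_arm(rows=[[0.001,0,0,0,0,0,0],[0.0015,0,0,0,0,0,0],[0.0015,0,0,0,0,0,0]])

```text
time: 8.0
tool_pos: [0.4608, -0.0405, 0.0205]
tcp_rot: [-2.195, 0.038, 2.21]
wrist_force: [-6.3, 0.6, 12.4]
width: -0.004
```

jog_arm(rows=[[0.001,0,0,0,0,0,0],[0.0015,0,0,0,0,0,0],[0.0015,0,0,0,0,0,0]])

```text
time: 8.3
tool_pos: [0.4608, -0.0405, 0.0205]
tcp_rot: [-2.194, 0.038, 2.21]
wrist_force: [-6.9, 1.2, 12.8]
width: 0.003
```

Contact came at a reading of 0.0207, so the offset is about 38 mm. Near-right is solid: 12.8 N with no give. On to near-left.

jog_arm(rows=[[-0.015,0,0,0,0,0,0],[-0.025,0,0,0,0,0,0],[-0.025,-0.05,0,0,0,0,0],[-0.025,-0.1,-0.001,0,0,0,0],[-0.025,-0.14,-0.002,0,0,0,0],[-0.025,-0.16,-0.002,0,0,0,0],[-0.025,-0.16,-0.002,0,0,0,0],[-0.015,-0.16,-0.002,0,0,0,0],[-0.006,-0.16,-0.002,0,0,0,0],[-0.004,-0.16,-0.002,0,0,0,0],[-0.004,-0.16,-0.002,0,0,0,0]])

```text
time: 9.4
tool_pos: [0.4676, 0.1181, 0.0236]
tcp_rot: [-2.191, 0.04, 2.212]
wrist_force: [0.4, -0.1, 0.0]
width: 0.001
```

jog_arm(rows=[[0.001,0,0,0,0,0,0],[0.002,0,0,0,0,0,0],[0.003,0,0,0,0,0,0],[0.004,0,0,0,0,0,0],[0.004,0,0,0,0,0,0]])

```text
time: 9.9
tool_pos: [0.4678, 0.118, 0.0206]
tcp_rot: [-2.192, 0.04, 2.212]
wrist_force: [-2.8, -1.9, 6.3]
width: -0.0
```

jog_arm(rows=[[0.001,0,0,0,0,0,0],[0.002,0,0,0,0,0,0],[0.002,0,0,0,0,0,0]])

```text
time: 10.2
tool_pos: [0.4678, 0.118, 0.0205]
tcp_rot: [-2.191, 0.04, 2.213]
wrist_force: [-6.6, -1.9, 14.8]
width: -0.003
```

Near-left is solid (14.8 N). On to far-left.

jog_arm(rows=[[-0.015,0,0,0,0,0,0],[-0.025,0,0,0,0,0,0],[-0.025,0,-0.05,0,0,0,0],[-0.025,0,-0.1,0,0,0,0],[-0.025,0,-0.14,0,0,0,0],[-0.025,0,-0.161,0,0,0,0],[-0.025,0,-0.161,0,0,0,0],[-0.015,0,-0.161,0,0,0,0],[-0.007,0,-0.161,0,0,0,0],[-0.006,0,-0.161,0,0,0,0],[-0.006,0,-0.161,0,0,0,0]])

```text
time: 11.3
tool_pos: [0.6268, 0.112, 0.0239]
tcp_rot: [-2.189, 0.04, 2.216]
wrist_force: [-0.1, -0.9, -0.4]
width: 0.002
```

jog_arm(rows=[[0.001,0,-0.001,0,0,0,0],[0.002,0,-0.001,0,0,0,0],[0.003,0,-0.001,0,0,0,0],[0.004,0,-0.001,0,0,0,0],[0.004,0,-0.001,0,0,0,0]])

```text
time: 11.8
tool_pos: [0.628, 0.112, 0.0207]
tcp_rot: [-2.189, 0.04, 2.216]
wrist_force: [-2.3, 0.0, 4.4]
width: 0.001
```

jog_arm(rows=[[0.001,0,0,0,0,0,0],[0.002,0,0,0,0,0,0],[0.002,0,0,0,0,0,0]])

```text
time: 12.1
tool_pos: [0.628, 0.112, 0.0206]
tcp_rot: [-2.189, 0.04, 2.216]
wrist_force: [-5.0, -0.5, 11.0]
width: -0.004
```

jog_arm(rows=[[0.001,0,0,0,0,0,0],[0.002,0,0,0,0,0,0],[0.002,0,0,0,0,0,0]])

```text
time: 12.4
tool_pos: [0.6281, 0.112, 0.0206]
tcp_rot: [-2.189, 0.04, 2.216]
wrist_force: [-5.5, -0.6, 12.4]
width: 0.005
```

Far-left is solid (12.4 N). Now I'll confirm far-right.

jog_arm(rows=[[-0.015,0,0,0,0,0,0],[-0.025,0,0,0,0,0,0],[-0.025,0.05,0,0,0,0,0],[-0.025,0.1,0,0,0,0,0],[-0.025,0.14,0,0,0,0,0],[-0.025,0.159,0,0,0,0,0],[-0.025,0.159,0,0,0,0,0],[-0.015,0.159,0,0,0,0,0],[-0.007,0.159,0,0,0,0,0],[-0.006,0.159,0,0,0,0,0],[-0.006,0.159,0,0,0,0,0]])

```text
time: 13.5
tool_pos: [0.6215, -0.0456, 0.0254]
tcp_rot: [-2.187, 0.038, 2.219]
wrist_force: [-0.1, 1.0, 0.6]
width: -0.001
```

jog_arm(rows=[[0.001,0,0,0,0,0,0],[0.002,0,0,0,0,0,0],[0.003,0,0,0,0,0,0],[0.004,0,0,0,0,0,0],[0.005,0,0,0,0,0,0],[0.005,0,0,0,0,0,0]])

```text
time: 14.1
tool_pos: [0.6216, -0.0457, 0.0207]
tcp_rot: [-2.188, 0.038, 2.218]
wrist_force: [-0.1, 0.9, 2.7]
width: 0.001
```

jog_arm(rows=[[0.001,0,0,0,0,0,0],[0.002,0,0,0,0,0,0],[0.003,0,0,0,0,0,0],[0.003,0,0,0,0,0,0]])

```text
time: 14.5
tool_pos: [0.6218, -0.0458, 0.018]
tcp_rot: [-2.188, 0.038, 2.218]
wrist_force: [-1.4, -0.1, 5.0]
width: 0.0
```

jog_arm(rows=[[0.001,0,0,0,0,0,0],[0.002,0,0,0,0,0,0],[0.003,0,0,0,0,0,0],[0.003,0,0,0,0,0,0]])

```text
time: 14.9
tool_pos: [0.6219, -0.0459, 0.0159]
tcp_rot: [-2.189, 0.039, 2.218]
wrist_force: [-3.1, 0.2, 8.0]
width: 0.0
```

Far-right gives about 5 mm (2.7 N at 0.0207, 8 N at 0.0159), so that's the rocking corner. Next I lift and go over its shim tab.

jog_arm(rows=[[-0.02,0,0,0,0,0,0],[-0.045,0,0,0,0,0,0],[-0.06,0,0,0,0,0,0],[-0.06,0.035,0.011,0,0,0,0],[-0.06,0.061,0.021,0,0,0,0],[-0.06,0.061,0.021,0,0,0,0],[-0.06,0.061,0.021,0,0,0,0]])

```text
time: 15.6
tool_pos: [0.5992, -0.1065, 0.0757]
tcp_rot: [-2.187, 0.04, 2.217]
wrist_force: [-0.5, 0.5, -0.1]
width: -0.005
```

```bash
python3 - <<'E'
from h import *
s=monitor.read_state(); M=R.from_rotvec(s["tcp_rot"]); print(s["tool_pos"],s["wrist_force"],M.as_matrix().round(3))
y=-.036; Rz=np.array([[np.cos(y),-np.sin(y)],[np.sin(y),np.cos(y)]])
T=R.from_matrix(np.array([[0,-Rz[0,1],-Rz[0,0]],[0,-Rz[1,1],-Rz[1,0]],[-1,0,0]]))
print("turn",(M.inv()*T).as_rotvec().round(4)); w=Rz@[.058,-.140]+[.546,.036]; print(w,"shift",shift([*w,.030]).round(4))
b=imaging.read_camera("scene"); x0,y0=210,160
cv2.imwrite("pics/p6.png",cv2.convertScaleAbs(cv2.resize(b[y0:y0+130,x0:x0+160],None,fx=5,fy=4.6,interpolation=2),alpha=1.6,beta=30))
E
```

```text
[ 0.59922744 -0.10648749  0.07565224] [-0.51937283  0.45169276 -0.13377303] [[-0.014 -0.037 -0.999]
 [ 0.001 -0.999  0.037]
 [-1.    -0.001  0.014]]
turn [-0.0011  0.0136  0.0008]
[ 0.59892351 -0.10599684] shift [ 0.0457 -0.0004 -0.0003]
```

View pics/p6.png

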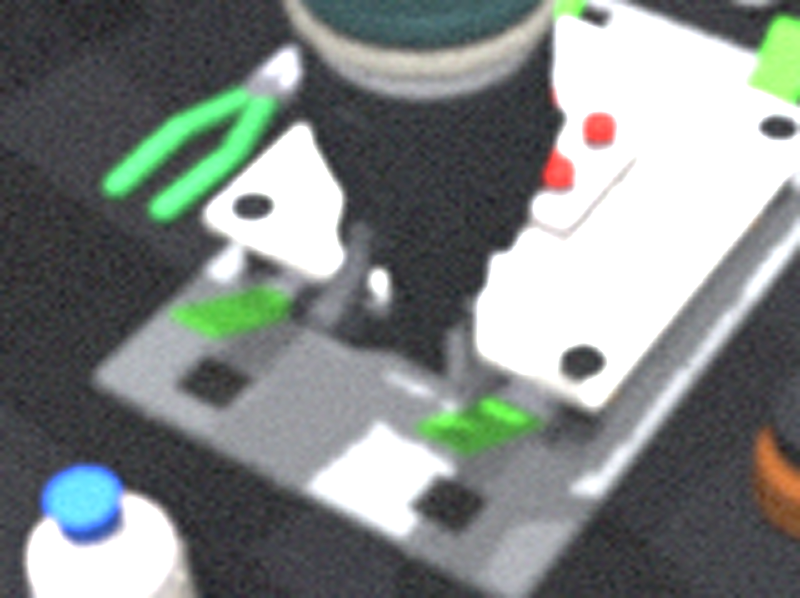

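The fingertips (about 455,395) hang just above the outer half of the far-right tab (about 480,425). All four tabs are standing, so I go down onto this one.

jog_arm(rows=[[0.02,0,0,0,0,0,0],[0.035,0,0,0,0.01,0,0],[0.045,0,0,0,0.013,0,0],[0.05,0,0,0,0.013,0,0],[0.055,0,0,0,0.013,0,0],[0.06,0,0,0,0.013,0,0],[0.06,0,0,0,0.013,0,0]])

```text
time: 16.35
tool_pos: [0.5992, -0.1056, 0.0156]
tcp_rot: [-2.203, 0.039, 2.202]
wrist_force: [-0.2, -0.2, 0.2]
width: 0.003
```

jog_arm(rows=[[0.004,0,0,0,0,0,0],[0.008,0,0,0,0,0,0],[0.012,0,0,0,0,0,0],[0.012,0,0,0,0,0,0]])

```text
time: 16.75
tool_pos: [0.5988, -0.1053, 0.0029]
tcp_rot: [-2.202, 0.038, 2.203]
wrist_force: [0.3, 0.6, 0.6]
width: -0.0
```

jog_arm(rows=[[0.004,0,0,0,0,0,0],[0.006,0,0,0,0,0,0],[0.006,0,0,0,0,0,0]])

```text
time: 17.05
tool_pos: [0.5985, -0.1053, -0.0036]
tcp_rot: [-2.201, 0.038, 2.203]
wrist_force: [0.2, 0.0, -0.3]
width: -0.001
```

```bash
python3 - <<'E'
from h import *
s=monitor.read_state(); print(s["tool_pos"],s["wrist_force"])
b=imaging.read_camera("scene"); x0,y0=250,190
c=cv2.convertScaleAbs(cv2.resize(b[y0:y0+80,x0:x0+100],None,fx=7,fy=7,interpolation=2),alpha=1.8,beta=30)
for h in (0,.038):
    t=proj("scene",s["tool_pos"]+[0,0,h]); cv2.circle(c,(int((t[0]-x0)*7),int((t[1]-y0)*7)),4,(0,0,255),-1)
cv2.imwrite("pics/p7.png",c)
E
```

```text
[ 0.59849675 -0.10527717 -0.0036156 ] [ 0.18415053  0.03963747 -0.27893565]
```

View pics/p7.png

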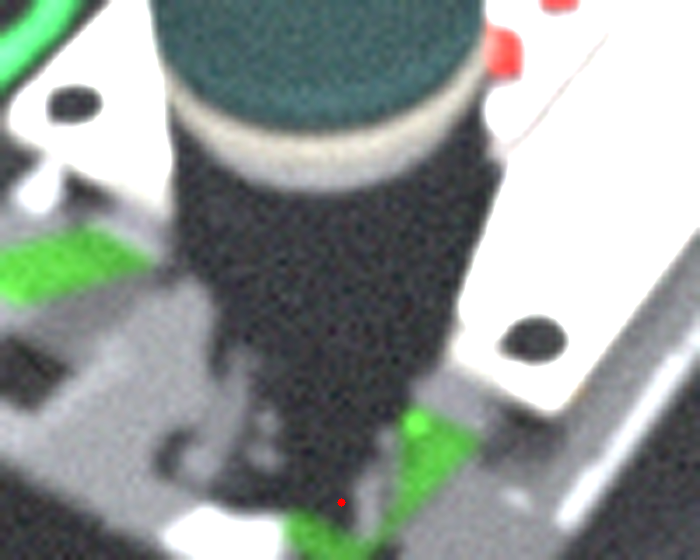

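The finger sits on the far-right tab, whose outer end has dropped to about (300,540) in the crop, so it's partly pressed. I'll keep going to the stop.

jog_arm(rows=[[0.004,0,0,0,0,0,0],[0.008,0,0,0,0,0,0],[0.01,0,0,0,0,0,0],[0.01,0,0,0,0,0,0]])

```text
time: 17.5
tool_pos: [0.598, -0.1051, -0.0141]
tcp_rot: [-2.199, 0.038, 2.204]
wrist_force: [-0.5, -0.1, -0.6]
width: 0.002
```

jog_arm(rows=[[0.002,0,0,0,0,0,0],[0.004,0,0,0,0,0,0],[0.004,0,0,0,0,0,0]])

```text
time: 17.8
tool_pos: [0.5978, -0.105, -0.0185]
tcp_rot: [-2.199, 0.038, 2.204]
wrist_force: [0.3, 0.4, -0.4]
width: 0.002
```

```bash
python3 - <<'E'
from h import *
s=monitor.read_state(); print(s["tool_pos"],s["wrist_force"],s["torque"])
b=imaging.read_camera("scene"); x0,y0=225,190
c=cv2.convertScaleAbs(cv2.resize(b[y0:y0+110,x0:x0+130],None,fx=5.4,fy=5.4,interpolation=cv2.INTER_LANCZOS4),alpha=1.8,beta=30)
o=cv2.imread("pics/scene0.png"); k=(slice(y0,y0+110),slice(x0,x0+130))
t=proj("scene",s["tool_pos"]+[0,0,.038]); cv2.circle(c,(int((t[0]-x0)*5.4),int((t[1]-y0)*5.4)),3,(0,0,255),-1)
y=-.036; Rz=np.array([[np.cos(y),-np.sin(y)],[np.sin(y),np.cos(y)]])
def tab(a,col):
    q=[]
    for dx,l in((-12,20),(12,20),(12,72),(-12,72)):
        w=Rz@[.058+dx/1e3,-.088-(l*np.cos(a)/1e3)]+[.546,.036]; p=proj("scene",[*w,.019+l*np.sin(a)/1e3]); q.append((p-[x0,y0])*5.4)
    cv2.polylines(c,[np.int32(q)],True,col,1)
tab(.66,(0,255,255)); tab(0,(255,0,255))
cv2.imwrite("pics/p8.png",c)
E
```

```text
[ 0.59781698 -0.10495879 -0.0184669 ] [ 0.26278142  0.44489996 -0.35845179] [-0.07682784  0.02372856 -0.00218581]
```

View pics/p8.png

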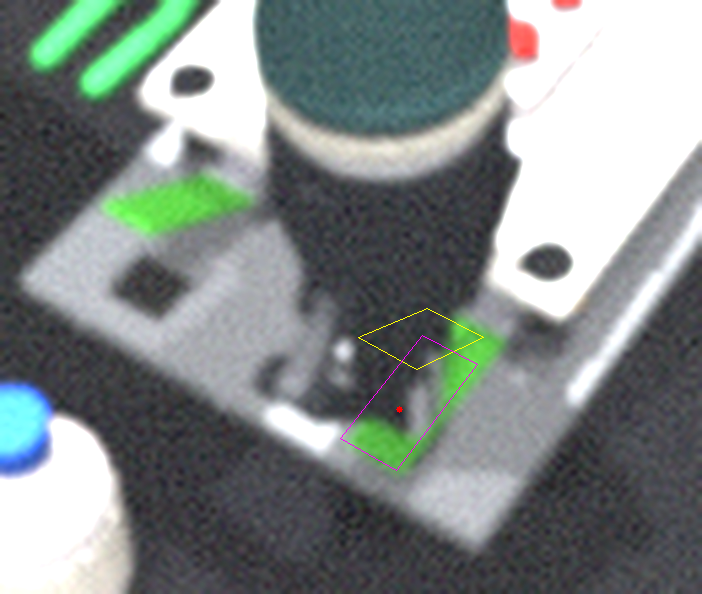

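The tab now lies near the flat outline (magenta), its end at about (380,445). I'll press on until the end stop shows as force.

jog_arm(rows=[[0.001,0,0,0,0,0,0],[0.002,0,0,0,0,0,0],[0.002,0,0,0,0,0,0]])

```text
time: 18.15
tool_pos: [0.5977, -0.1048, -0.0198]
tcp_rot: [-2.198, 0.038, 2.205]
wrist_force: [-1.3, -0.4, 4.8]
width: -0.001
```

jog_arm(rows=[[0.001,0,0,0,0,0,0],[0.002,0,0,0,0,0,0],[0.002,0,0,0,0,0,0]])

```text
time: 18.45
tool_pos: [0.5978, -0.1049, -0.02]
tcp_rot: [-2.198, 0.038, 2.205]
wrist_force: [-5.1, 0.6, 13.1]
width: -0.001
```

jog_arm(rows=[[0.001,0,0,0,0,0,0],[0.002,0,0,0,0,0,0],[0.002,0,0,0,0,0,0]])

```text
time: 18.75
tool_pos: [0.5978, -0.1049, -0.0201]
tcp_rot: [-2.198, 0.037, 2.205]
wrist_force: [-5.2, -1.0, 13.1]
width: 0.003
```

The end stop is reached: 13 N at tip height about 18 mm. Lifting off and moving clear.

jog_arm(rows=[[-0.03,0,0,0,0,0,0],[-0.07,0,0,0,0,0,0],[-0.11,0,0,0,0,0,0],[-0.15,0,0,0,0,0,0],[-0.18,0,0,0,0,0,0],[-0.18,0.04,0.01,0,0,0,0],[-0.18,0.08,0.03,0,0,0,0],[-0.18,0.12,0.05,0,0,0,0],[-0.18,0.16,0.07,0,0,0,0],[-0.18,0.2,0.09,0,0,0,0],[-0.18,0.24,0.11,0,0,0,0],[-0.18,0.28,0.13,0,0,0,0],[-0.18,0.32,0.15,0,0,0,0],[-0.18,0.35,0.15,0,0,0,0],[-0.18,0.35,0.15,0,0,0,0],[-0.18,0.35,0.15,0,0,0,0]])

```text
time: 20.35
tool_pos: [0.4352, -0.4494, 0.1587]
tcp_rot: [-2.195, 0.037, 2.204]
wrist_force: [0.7, 0.4, 0.1]
width: 0.001
```

```bash
python3 - <<'E'
from h import *
a=imaging.read_camera("scene"); b=imaging.read_camera("top"); cv2.imwrite("pics/topF.png",b); cv2.imwrite("pics/sceneF.png",a)
f=lambda i,x,y,w,h:cv2.resize(i[y:y+h,x:x+w],(400,400),interpolation=2)
A=f(a,215,120,190,190)
o=cv2.imread("pics/top0.png")
cv2.imwrite("pics/F.png",np.hstack([A,f(b,220,130,210,180)]))
loc=np.array([[-.08,.08],[-.08,-.08],[.08,.08],[.08,-.08]])
for n,px in (("top",[(268,248),(341,252),(272,177),(344,181)]),("scene",[(304,160),(261,205),(366,187),(326,238)])):
    for im in (f"pics/{n}0.png",f"pics/{n}F.png"):
        g=cv2.cvtColor(cv2.imread(im),cv2.COLOR_BGR2GRAY); print(n,[spot(g,*p)[0].round(1).tolist() for p in px])
d=cv2.absdiff(o,b).max(2)
for nm,(x,y,w,h) in dict(tube=(190,195,35,35),bottle=(400,210,35,35),jar=(318,125,32,35),pliers=(270,274,70,28)).items(): print(nm,"changed px",(d[y:y+h,x:x+w]>60).sum())
E
```

```text
top [[267.4, 248.0], [340.1, 251.7], [272.0, 176.8], [343.0, 180.3]]
top [[267.4, 248.0], [340.1, 251.7], [272.0, 176.8], [343.0, 180.3]]
scene [[303.3, 160.3], [260.2, 204.4], [365.2, 187.2], [326.0, 238.1]]
scene [[303.3, 160.3], [260.2, 204.4], [365.2, 187.2], [326.0, 238.1]]
tube changed px 0
bottle changed px 0
jar changed px 0
pliers changed px 0
```

View pics/F.png

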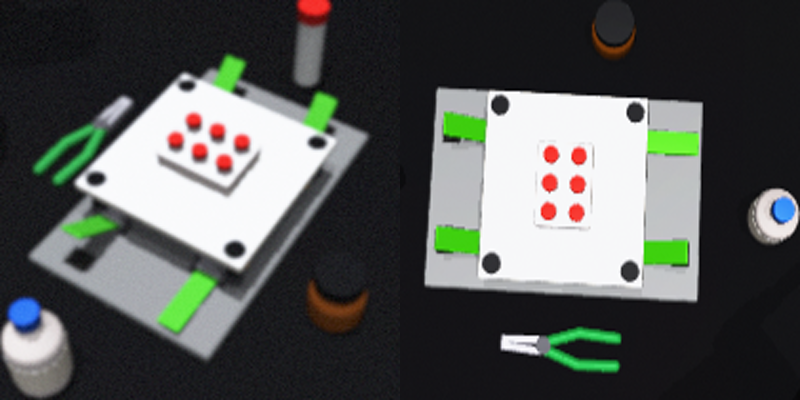

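The far-right tab lies flat, the other three stand, and the plate and loose items haven't moved. Handing in.

```bash
python3 -c "
from workcell import finish_job; print(finish_job())"
```

```text
the job is handed in; nothing more can be done
None
```

The far-right corner is the one that rocks. I pushed its shim lever flat, let go, and handed the job in at about 20 s of the 58 s allowed.

- **Finding the corner:** I pressed all four spots with closed fingertips. Near-right, near-left and far-left gave less than 0.5 mm at 12 to 15 N. Far-right gave about 5 mm, reaching 8 N at the bottom.
- **Shim:** I pressed the far-right tab to its end stop, where 13 N moved it no further. The fingertip was then about 18 mm above the bench, against the 19 mm given for a flat tab.
- **Final pictures:** The far-right tab is flat and the other three shims are standing. The plate's spots are at the same pixels as at the start in both cameras. The tube, bottle, jar and pliers are unchanged, and the robot is clear of everything.

**Disagreements:**
- **Height readout:** The fingertips were about 38 mm higher than the reported TCP height. I found this from the pictures and the first contact, and corrected for it on every press after that.
- **Force while pushing the lever:** The force readings I had on the way down showed almost nothing, where 2 to 5 N was expected. I relied on the end-stop force and the pictures to judge it flat.
- **Not checked:** I did not press the far-right corner again after flattening the shim.

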